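# Light-cure a repair on a dental cast

## Task

Tip the hinged upper arm of the articulator well back (60 degrees or more) with its red-tipped thumb lever. Then take the white curing lamp from its dock and hold its blue window steadily over the middle of the blue repair on the lower cast for two and a half seconds, square to the cast's sloping biting plane and about 15 mm away, without touching the articulator with the lamp. Finally lay the lamp gently back in the dock the way it lay, leave the upper arm open and let go, and do not disturb the bottle, the cup or the clear box.

Things in the scene. Friction and masses are not known exactly. Their poses are not given: they have to be found in the camera images.
- articulator: Dark grey dental articulator fixed to the bench. Origin under its centre on the bench; its front faces its own -x, z up. Base plate 140 (x, from -75 to 65) x 100 (y) x 14 mm; two hinge posts at x = 45, y = +-45 mm, 123 mm high. The upper arm, when closed, covers x = -52 to 56, y = +-32 mm, and its flat top is 121 mm above the bench.
- hinge (a point): Middle of the articulator's hinge axle: 45 mm behind the articulator's origin (+x), 115 mm above the bench. The axle runs along the articulator's y.
- upper_arm (a joint): Hinge angle of the upper arm (rad): 0 closed, grows as its front swings up and back, stop at 1.55. A stiff hinge: it stays where it is left. Starts between 0 and 0.2. The arm reaches 97 mm forward of the hinge; its cast hangs up to 47 mm below it.
- lever_tip (a point): Near the top end of the thumb lever (red cap 13 x 30 x 22 mm; aluminium blade 8 mm thick, 26 mm wide) that rises from the upper arm at the hinge. It turns with the arm; at joint 0 it is 42 mm in front of the hinge and 90 mm above it. Pushing it towards the articulator's +x (3 to 6 N) opens the arm.
- cast: Yellow lower cast (72 x 66 mm) fixed in the articulator. Its x, y plane is the biting plane, which slopes down to the articulator's front by 0.26 rad; its z axis is the normal of that plane, pointing up and forward. Tooth tops lie 9 mm above its origin along z.
- repair (a point): Middle of the top of the blue repair (18 x 13 mm patch on the left front teeth, 11 mm above the cast's origin along the cast's z, at cast x = -23, y = 20 mm). About 79 mm above the bench.
- lamp: White pen-shaped curing lamp, 0.12 to 0.24 kg, loose, lying in the dock. Origin on the handle's axis, at the place to grip (close to the centre of mass). x along the lamp to its head, z up as it lies. Handle 140 mm long (x = -80 to 60) x 26 wide (y) x 24 high; neck 16 mm wide; head a 24 mm upright cylinder at x = 90 mm, z = -16 to 8 mm.
- lamp_window (a point): Centre of the lamp's blue window under the head, at x = 90, z = -16 mm in the lamp's frame; it shines along the lamp's -z.
- dock: Grey dock fixed to the bench, origin under its centre on the bench. Base 150 (x) x 90 (y) x 12 mm, with two saddles at x = +-50 mm, each 12 mm thick (x), 71 mm wide at most, flared on top, highest at 66 mm; the saddle floor is at 45 mm and 38 mm wide. 88 mm free between the saddles.
- seat (a point): Where the lamp's origin belongs in the dock: 57 mm above the bench on the dock's centre; lamp x along dock x.
- window_seat (a point): Where the lamp's window belongs when docked: 90 mm along the dock's x from its centre, 41 mm above the bench.
- resin_bottle: Amber bottle, 40 mm across, 85 mm high, origin under its centre. Leave alone.
- mixing_cup: White ceramic cup, 64 mm across, 50 mm high, origin under its centre. Leave alone.
- wax_box: Clear open box 120 x 90 x 35 mm, origin under its centre. Leave alone.
Mind the look-alikes: they are no part of the job. There is more than one size of the articulator; the job needs the larger. Of the things shaped like the lamp, the white one is meant.

How it is judged:
On the way, in this order (a step that is already met when the one before it is completed fails the run):
1. the upper arm is tipped back by at least 60 degrees (value of joint upper_arm above 1.03 rad), for 0.2 s.
2. the lamp's window is held steady over the repair for two seconds: within 9 mm sideways, 4 to 30 mm away, square to within 0.17 rad, moving less than 20 mm/s (value of joint upper_arm above 1.03 rad and x of repair in the frame of lamp_window between -0.009 and 0.009 m and y of repair in the frame of lamp_window between -0.009 and 0.009 m and z of repair in the frame of lamp_window between -0.03 and -0.004 m and angle between the z axis of lamp and the z axis of cast, either way round below 0.17 rad and linear speed of lamp below 0.02 m/s and angular speed of lamp below 0.2 rad/s), for 2 s.
At the end, for the whole second after the job is handed in: The upper arm stands open by at least 1.0 rad; the lamp lies still in the dock, head the same way as at the start, its origin within 15 mm and its window within 18 mm of their seats, upright within 0.12 rad; nothing is held (value of joint upper_arm above 1 rad and distance between lamp and seat below 0.015 m and distance between lamp_window and window_seat below 0.018 m and angle between lamp's own z axis and vertical below 0.12 rad and linear speed of lamp below 0.02 m/s and contact force between lamp and dock above 0.3 N); the robot touches nothing.
It fails at once if the lamp pushes against the articulator or a cast (over 1 N) (contact force between lamp and articulator above 1 N).
It fails at once if the lamp is dropped (falls free of the fingers from more than about 13 mm) (contact force between lamp and the fingers below 0.05 N and linear speed of lamp above 0.5 m/s).
It fails at once if the lamp is rammed into the dock (over 90 N) (contact force between lamp and dock above 90 N).
It fails at once if the bottle, the cup or the clear box is moved by more than 25 mm (distance of any of resin_bottle, mixing_cup, wax_box from where it was at the start of the episode above 0.025 m).
It also fails if it takes over 72 s, if anything falls off the work surface, if the arm or the gripper's body presses on something with over 40 N, if the wrist force passes 120 N, or if a joint passes its speed limit or range.

## Robot

A 7-joint arm with a two-finger parallel gripper is mounted at the origin on the work surface. World frame = base frame: x ahead of the robot, y to its left, z up, the work surface at z = 0. Lengths are in m, angles in rad, forces in N, time in s.
With the tool pointing down it reaches from about 0.4 to 0.9 m from the base axis. Payload 5.5 kg.
Tool frame: the origin (TCP) lies midway between the tips of the shut fingers; the grasp point (between the pads) lies 19 mm behind it (manip.grip_depth is the distance from the TCP to the grasp point, in m); z points along the fingers, y is the line along which they close (so a half turn about z gives the same grasp; the last joint's range is limited). The gripper opens to 92 mm and grips with 3 to 60 N. Pads are 19 mm wide; open, the fingers measure 130 mm over their backs; the gripper's body (75 mm by 190 mm) begins 47 mm behind the grasp point.
Start: joints at [-0.91, 0.501, -0.427, 1.55, 0.221, 1.138, -0.21], TCP at [0.252, 0.599, 0.227] pointing down, gripper open.
Joint ranges: [-2.88, 2.88], [-0.31, 2.03], [-1.54, 1.56], [0.2, 2.42], [-1.41, 4.55], [0.19, 2.02], [-2.57, 2.57]. Speed limits (rad/s): [2.57, 2.57, 3.14, 3.14, 3.14, 3.14, 3.14].

## Interface

Orientations are given as a unit quaternion [x, y, z, w].
In Python, from bench import manip, effector, viewer gives the robot as it stands. Calls block until the motion is done:
- manip.move_pose(position, orientation): joint-space move of the TCP to a pose.
- manip.servo_line(position, ori=None, vel=0.15): straight line of the TCP; ori=None keeps the orientation; vel is the mean speed in m/s.
- manip.movej(angles): joint-space move.
- effector.open_jaws() and effector.close(f_grip=None): open the fingers fully, or close them until they stop; f_grip is the grip in N (None keeps the last).
- manip.sleep(seconds).
- manip.solve_ik(position, orientation): joint angles nearest the present ones, or None.
- viewer.get_image(name): name is "side" or "top"; returns the picture (420x560x3 uint8, red, green, blue); there is no depth.
- viewer.get_calibration(name): a dict with "vfov" (degrees; the focal length in pixels is half the picture's height over the tangent of half this angle, whatever the lens; pixels are square), "cx", "cy" (the principal point, pixels), "dist_coeffs" ([k1, k2, p1, p2, k3] as OpenCV has them; the pictures are not rectified), "eye" and "attitude" of the camera in the world. Camera axes: x right, y down, z forward; pixel columns grow to the right and rows downward; lengths in m; the calibration is good to about 2 mm. A picture is of the moment at which its call begins. get_calibration takes no time and is no camera call.
A pose or a line that the arm cannot do raises manip.PlanningError and nothing moves.
- manip.hand_in(): hands the job in; it is judged then, once.
Readings, each from a call of its own:
- manip.current_clock(): time.
- manip.current_q(): joint angles.
- manip.current_joint_velocities(): joint speeds.
- manip.current_tau(): joint torques, N m.
- manip.current_tool_pos(): TCP position.
- manip.current_tcp_rot(): TCP orientation.
- manip.current_force(): force on the tool from outside, world axes, zero at the start.
- manip.current_wrist_torque(): the same for the moment, N m.
- manip.current_finger_gap(): finger opening in m.
- manip.current_gripper_force(): force on a finger pad.
Only numpy, scipy, OpenCV 4.12 (cv2) and the standard library are available. Lean on these libraries where they do the work, as an engineer would, in place of code of your own. Each camera call takes 0.05 s, during which the arm holds its last target. There are 200 camera calls.

## Working session

There is one attempt and no reset: what is moved stays moved. The work goes in short steps, each a Python script; the robot and the scene stay as the last script left them, time stands still between calls to the robot, and variables do not carry over. Pictures are saved under pics/ and viewed, at most 10 in all, crops included, and the job is handed in when it is done.

```bash
mkdir -p pics; ls; python3 - <<'E'
from bench import manip, effector, viewer
import cv2
for n in("side","top"):
    im=viewer.get_image(n); cv2.imwrite(f"pics/{n}0.png",im[:,:,::-1]); c=viewer.get_calibration(n); print(n,c)
print(manip.current_tcp_rot(),manip.current_clock(),manip.grip_depth)
E
```

```text
pics
side {'vfov': 45.46582525387723, 'cx': 288.6428094343487, 'cy': 211.5010956633048, 'dist_coeffs': array([-0.00107476,  0.        ,  0.        ,  0.        ,  0.        ]), 'eye': array([ 0.38052466, -0.99733092,  0.68647603]), 'attitude': array([ 0.85292717, -0.08534483,  0.04195718, -0.51329436])}
top {'vfov': 56.305556626039284, 'cx': 285.7166407816561, 'cy': 201.9277180806208, 'dist_coeffs': array([-0.00991789,  0.        ,  0.        ,  0.        ,  0.        ]), 'eye': array([ 0.46672679, -0.00333878,  1.12116676]), 'attitude': array([ 0.71370955, -0.69918   ,  0.03157045, -0.02773662])}
[ 1.97540176e-01  9.80294398e-01 -8.54531560e-04 -2.03408695e-04] 0.1 0.0188
```

View pics/side0.png

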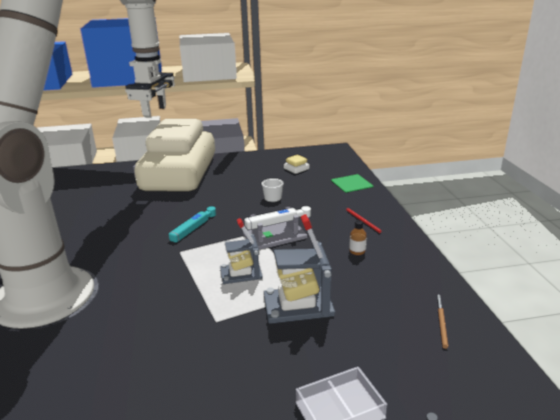

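View pics/top0.png

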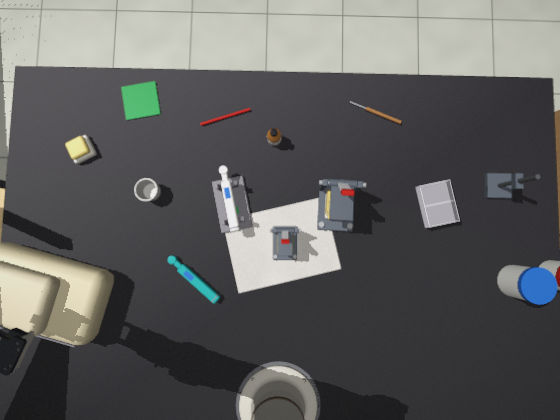

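The top view shows the large articulator at about (340,205), with its hinge bar at the top and its red cap at (348,192). The look-alike small articulator is at (285,243). The white lamp is at (230,200), head at (224,170), and the teal look-alike is at (193,280). The cup is at (148,190), the bottle at (274,137) and the box at (438,204). By the description I choose the large articulator and the white lamp, and I'll check both in one close crop.

```bash
python3 - <<'E'
import cv2,numpy as np
t=cv2.imread("pics/top0.png");s=cv2.imread("pics/side0.png")
a=cv2.resize(t[150:270,200:380],None,fx=4.4,fy=4.4,interpolation=cv2.INTER_CUBIC)
b=cv2.resize(s[190:330,210:350],None,fx=4.2,fy=4.2,interpolation=cv2.INTER_CUBIC)
cv2.imwrite("pics/ct.png",a);cv2.imwrite("pics/cs.png",b);print(a.shape,b.shape)
E
```

```text
(528, 792, 3) (588, 588, 3)
```

View pics/ct.png

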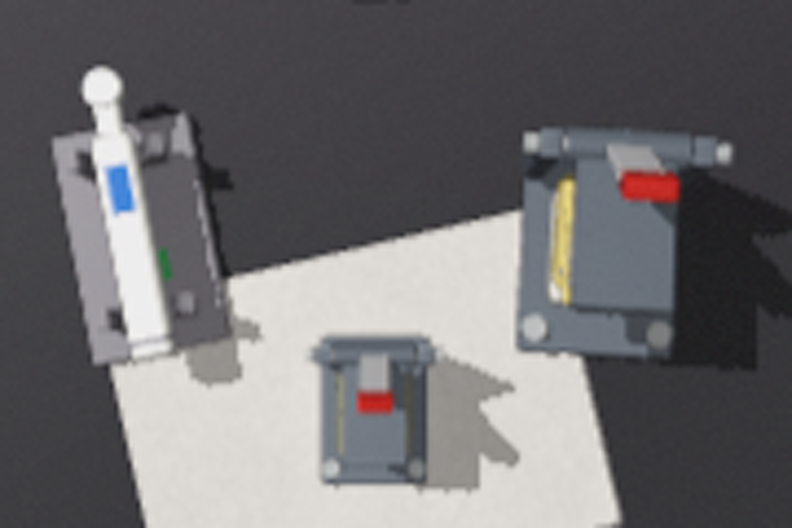

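View pics/cs.png

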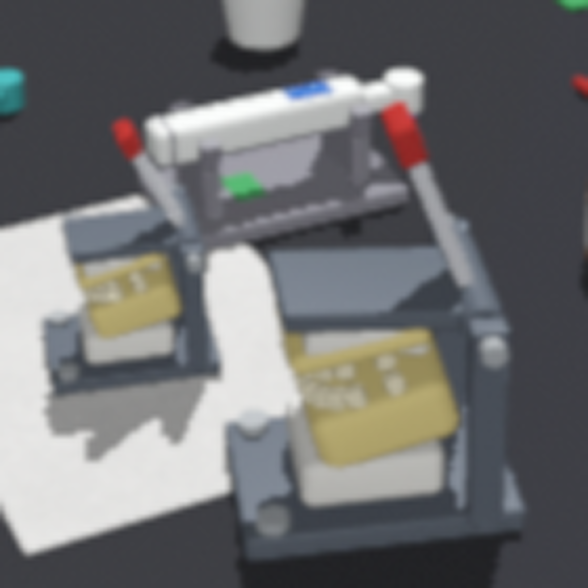

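The crop confirms both choices. The white lamp lies head-up in the picture, with its head at top px (223,169.5) and its tail at (234,230). The large articulator's front faces the robot, and its knobs are at top px (321,182) and (364.5,184.5). Its red cap is at top px (348,192) and at side px (306,222).

```bash
cat > h.py <<'E'
import cv2,numpy as np
from scipy.spatial.transform import Rotation as R
from bench import manip, effector, viewer
CAL={n:viewer.get_calibration(n) for n in("side","top")}
def ray(n,p):
    c=CAL[n];f=210/np.tan(np.radians(c["vfov"]/2));K=np.array([[f,0,c["cx"]],[0,f,c["cy"]],[0,0,1]])
    u=cv2.undistortPoints(np.array([[p]],float),K,c["dist_coeffs"])[0,0]
    d=R.from_quat(c["attitude"]).apply([u[0],u[1],1]);return c["eye"],d/np.linalg.norm(d)
def plane(n,p,z):
    e,d=ray(n,p);return e+d*(z-e[2])/d[2]
def tri(pt,ps):
    A=np.zeros((3,3));b=np.zeros(3)
    L=[ray("top",pt),ray("side",ps)]
    for e,d in L:
        M=np.eye(3)-np.outer(d,d);A+=M;b+=M@e
    x=np.linalg.solve(A,b);return x,max(np.linalg.norm((np.eye(3)-np.outer(d,d))@(x-e)) for e,d in L)
def blobs(im,mask,minA=8):
    n,l,s,c=cv2.connectedComponentsWithStats(mask.astype(np.uint8));return [(s[i,4],c[i].round(1),l==i) for i in range(1,n) if s[i,4]>=minA]
def red(im):
    h=cv2.cvtColor(im,cv2.COLOR_RGB2HSV);return ((h[...,0]<8)|(h[...,0]>172))&(h[...,1]>170)&(h[...,2]>70)
def blue(im):
    h=cv2.cvtColor(im,cv2.COLOR_RGB2HSV);return (h[...,0]>98)&(h[...,0]<125)&(h[...,1]>110)
E
python3 - <<'E'
from h import *
np.set_printoptions(precision=4,suppress=True)
t=cv2.imread("pics/top0.png")[...,::-1].copy();s=cv2.imread("pics/side0.png")[...,::-1].copy()
for n,im in(("top",t),("side",s)):
    print(n,"red",[(a,c) for a,c,_ in blobs(im,red(im))]);print(n,"blue",[(a,c) for a,c,_ in blobs(im,blue(im),5)])
C=lambda x,y:((x+.5)/4.4+200-.5,(y+.5)/4.4+150-.5)
k1,k2=plane("top",C(533,141),.115),plane("top",C(724,152),.115);d=k1-k2
print("hinge",(k1+k2)/2,"yaw",np.arctan2(-d[0],d[1]),np.linalg.norm(d))
f1,f2=plane("top",C(519,348),.014),plane("top",C(672,355),.014);d=f1-f2
print("front",(f1+f2)/2,"yaw",np.arctan2(-d[0],d[1]),np.linalg.norm(d))
print("small",plane("top",C(375,410),.01))
g=t.min(2)
for th in (200,215,228,238):
    m=g>th; m[:,245:]=0;m[:,:210]=0;m[:160]=0;m[236:]=0
    for a,c,mm in blobs(t,m,60):
        ys,xs=np.nonzero(mm);print(th,a,c,xs.min(),xs.max(),ys.min(),ys.max())
hd=plane("top",C(101,86),.065);tl=plane("top",C(151,350),.069);lb=plane("top",C(121,189),.069)
for a,b in((hd,tl),(hd,lb)):
    q=a-b;print("lamp yaw",np.arctan2(q[1],q[0]),np.linalg.norm(q[:2]))
print("lamp hd",hd,tl)
cor=[plane("top",C(*p),.012) for p in((95,362),(230,336))];print("dock rear corners",cor,np.linalg.norm(cor[0]-cor[1]))
E
```

```text
top red [(np.int32(144), array([225. , 116.4])), (np.int32(73), array([347.7, 192.1])), (np.int32(21), array([285., 241.])), (np.int32(56), array([557.9, 276. ]))]
top blue [(np.int32(41), array([227. , 192.5])), (np.int32(1188), array([537.3, 285.4])), (np.int32(55), array([188.1, 275.3]))]
side red [(np.int32(72), array([363., 220.])), (np.int32(68), array([305.8, 222.2])), (np.int32(23), array([239.8, 222.2]))]
side blue [(np.int32(2988), array([108.8,  52.2])), (np.int32(848), array([57.9, 67.5])), (np.int32(15), array([159.5,  67.3])), (np.int32(22), array([282.6, 210.8])), (np.int32(37), array([195.6, 216.2]))]
hinge [ 0.6038 -0.1537  0.115 ] yaw -0.03665625957194983 0.11253775729595697
front [ 0.4848 -0.1487  0.014 ] yaw -0.02537216994249656 0.0981403151278007
small [ 0.4447 -0.0083  0.01  ]
200 439 [228.1 200.2] 219 237 166 230
215 365 [227.7 199.4] 219 236 166 226
228 189 [230.4 212.1] 225 236 198 226
lamp yaw 0.22138080914546385 0.16610778689074399
lamp yaw 0.23039763876413816 0.06585525885667712
lamp hd [0.6414 0.1653 0.065 ] [0.4793 0.1288 0.069 ]
dock rear corners [array([0.4716, 0.1715, 0.012 ]), array([0.49  , 0.0856, 0.012 ])] 0.08785826293051253
```

```bash
cat >> h.py <<'E'
YA=-0.035; HINGE=np.array([.604,-.1535,.115]); RA=R.from_euler('z',YA)
LO=np.array([.5545,.1455,.057]); YL=.218
def A(x,y,z): return HINGE+RA.apply([x,y,z])   # articulator coords relative to hinge
def down(yaw,flip):  # tool z down, tool y along world direction yaw+90deg
    y=np.array([-np.sin(yaw),np.cos(yaw),0])*(-1 if flip else 1); z=np.array([0,0,-1.]);return R.from_matrix(np.c_[np.cross(y,z),y,z])
def lampR(yaw): # lamp square to cast, lamp x turned by yaw about cast z from articulator +x
    return RA*R.from_euler('y',-.26)*R.from_euler('z',yaw)
def tool(lR,lO,flip,pitch=0): # tool pose gripping lamp at origin; pitch turns tool about lamp y
    y=np.array([0,-1. if flip else 1,0]);z=np.array([-np.sin(pitch),0,-np.cos(pitch)])
    T=lR*R.from_matrix(np.c_[np.cross(y,z),y,z]);return lO+T.apply([0,0,manip.grip_depth]),T.as_quat()
E
python3 - <<'E'
from h import *
np.set_printoptions(precision=3,suppress=True)
c,e=tri((347.7,192.1),(305.8,222.2));r=RA.inv().apply(c-HINGE);print("cap",c,e,"rel",r,"theta",np.arctan2(r[0],r[2])-np.arctan2(-42,90))
for f in(0,1):
    for p in ([-.09,-.006,.06],[.06,-.006,.06]): print("push",f,manip.solve_ik(A(*p),down(YA,f).as_quat()))
    for up in(0,.12):
        p,q=tool(R.from_euler('z',YL),LO+[0,0,up],f);print("grasp",f,up,manip.solve_ik(p,q))
rep=np.array([.535,-.131,.079])
for f in(0,1):
  for pitch in(-.3,0,.3):
    for yaw in np.radians([-60,-30,0,30,45,60,75,90]):
      lR=lampR(yaw);lO=rep+lR.apply([-.09,0,.031]);p,q=tool(lR,lO,f,pitch);s=manip.solve_ik(p,q)
      if s is not None: print(f,pitch,round(np.degrees(yaw)),lO,np.array(s))
E
```

```text
cap [ 0.57  -0.153  0.202] 0.0005009133515445479 rel [-0.034 -0.001  0.087] theta 0.06332021332364457
push 0 [ 0.14   0.329  0.126  1.901 -0.051  0.915  1.827]
push 0 [ 0.224  0.572 -0.035  1.516  0.022  1.054  1.719]
grasp 0 0 [-0.034  0.609 -0.347  1.873  0.303  0.71   1.234]
grasp 0 0.12 [-0.023  0.433 -0.355  1.812  0.183  0.929  1.331]
push 1 [-0.079  0.345  0.394  1.908 -0.164  0.92  -1.212]
push 1 [-0.05   0.595  0.367  1.527 -0.232  1.063 -1.233]
grasp 1 0 [-0.43   0.587  0.163  1.888 -0.143  0.678 -1.535]
grasp 1 0.12 [-0.449  0.412  0.183  1.828 -0.092  0.91  -1.577]
0 -0.3 -60 [ 0.486 -0.051  0.097] [-0.324  0.313  0.148  2.392  1.273  0.312 -0.944]
0 -0.3 30 [ 0.45  -0.173  0.089] [ 1.669  0.85  -1.308  2.372  1.431  0.397  1.393]
0 -0.3 45 [ 0.463 -0.192  0.093] [ 0.238  0.425  0.457  2.306 -1.366  0.636 -2.078]
0 -0.3 60 [ 0.481 -0.207  0.097] [-0.092  0.614  0.904  2.201 -1.355  0.953 -1.9  ]
0 -0.3 75 [ 0.501 -0.217  0.103] [-0.087  0.655  0.905  2.087 -1.237  1.016 -1.793]
0 -0.3 90 [ 0.524 -0.221  0.109] [-0.1    0.692  0.905  1.979 -1.135  1.069 -1.683]
0 0 -60 [ 0
[... 2414 characters left out ...]
 0.384  2.09  -0.568  0.479  0.871]
1 0.3 -60 [ 0.486 -0.051  0.097] [-0.488  0.571  0.905  2.149 -1.007  0.891 -1.521]
1 0.3 -30 [ 0.453 -0.083  0.089] [-0.332  0.484  0.682  2.138 -0.656  0.774 -1.3  ]
1 0.3 0 [ 0.44  -0.128  0.086] [-0.194  0.438  0.492  2.133 -0.31   0.68  -1.097]
1 0.3 30 [ 0.45  -0.173  0.089] [-0.137  0.421  0.406  2.138 -0.03   0.585 -0.842]
1 0.3 45 [ 0.463 -0.192  0.093] [-0.079  0.409  0.331  2.142  0.137  0.532 -0.742]
1 0.3 60 [ 0.481 -0.207  0.097] [-0.002  0.398  0.236  2.146  0.321  0.479 -0.66 ]
1 0.3 75 [ 0.501 -0.217  0.103] [ 0.078  0.39   0.139  2.151  0.507  0.429 -0.579]
1 0.3 90 [ 0.524 -0.221  0.109] [ 0.155  0.385  0.05   2.155  0.687  0.377 -0.492]
```

```bash
python3 - <<'E'
from h import *
np.set_printoptions(precision=3,suppress=True)
q=down(YA,1).as_quat()
effector.close(f_grip=20)
manip.move_pose(A(-.13,-.001,.23),q)
manip.servo_line(A(-.095,-.001,.085),vel=.2)
print(manip.current_clock(),manip.current_force())
for th in (.1,.3,.5,.7,.9,1.1,1.25,1.38):
    ph=th-.4366;u=np.array([np.sin(ph),0,np.cos(ph)]);n=np.array([-np.cos(ph),0,np.sin(ph)])
    c=.09*u+.0065*n;manip.servo_line(A(c[0]-.0095,-.001,c[2]),vel=.08)
    print(th,manip.current_clock(),manip.current_force(),RA.inv().apply(manip.current_tool_pos()-HINGE))
p=RA.inv().apply(manip.current_tool_pos()-HINGE)
manip.servo_line(A(p[0]-.012,-.001,p[2]+.005),vel=.1)
manip.servo_line(A(p[0]-.012,-.001,.24),vel=.25)
effector.open_jaws()
P,Q=tool(R.from_euler('z',YL),LO+[0,0,.14],1,.26);manip.move_pose(P,Q)
print(manip.current_clock())
for n in("top","side"):
    im=viewer.get_image(n);cv2.imwrite(f"pics/{n}1.png",im[...,::-1])
    print(n,[(a,c) for a,c,_ in blobs(im,red(im))],[(a,c) for a,c,_ in blobs(im,blue(im),5)])
t=cv2.imread("pics/top1.png");s=cv2.imread("pics/side1.png")
cv2.imwrite("pics/c1.png",np.hstack([cv2.resize(x,(399,399),interpolation=cv2.INTER_CUBIC) for x in(t[140:260,290:410],s[190:330,230:370])]))
E
```

```text
5.2167 [ 0.074  1.264 -0.649]
0.1 5.9917 [ 0.243 -0.082 -0.479] [-0.045 -0.001  0.083]
0.3 6.3667 [-0.359  0.616 -0.175] [-0.028 -0.001  0.088]
0.5 6.7417 [ 0.671 -0.745  0.572] [-0.01  -0.001  0.09 ]
0.7 7.1167 [-0.205 -0.101  0.287] [ 0.008 -0.001  0.089]
0.9 7.4917 [-0.456 -0.823 -0.116] [ 0.025 -0.001  0.083]
1.1 7.8667 [ 0.08   0.762 -0.129] [ 0.041 -0.001  0.075]
1.25 8.1833 [-0.286  0.139  0.19 ] [ 0.052 -0.001  0.066]
1.38 8.4833 [0.59  0.312 0.192] [ 0.06  -0.001  0.058]
12.4333
top [(np.int32(106), array([231.3, 114.4])), (np.int32(100), array([346.6, 148.8])), (np.int32(21), array([285., 241.])), (np.int32(56), array([557.9, 276. ]))] [(np.int32(15), array([226.7, 192.3])), (np.int32(24), array([331.2, 211.9])), (np.int32(1189), array([537.3, 285.4]))]
side [(np.int32(72), array([362.9, 220. ])), (np.int32(23), array([239.8, 222.2])), (np.int32(111), array([359.7, 231.8]))] [(np.int32(4701), array([121.9,  51.6])), (np.int32(193), array([64.1, 74.7])), (np.int32(21), array([282.5, 210.9])), (np.int32(37), array([195.6, 216.2])), (np.int32(29), array([285.3, 271.8]))]
```

View pics/c1.png

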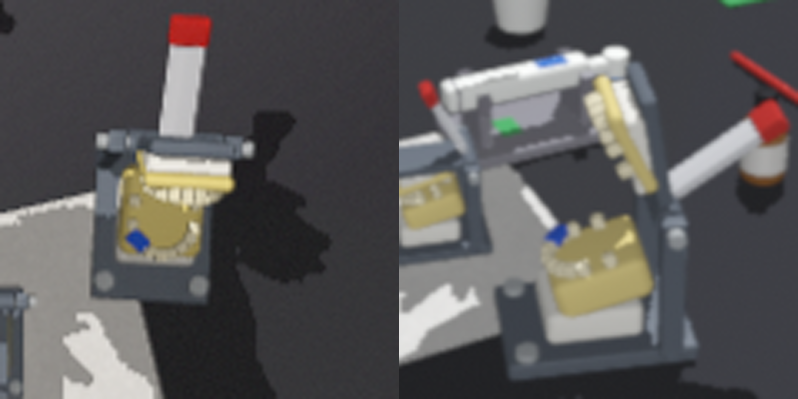

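The close-up shows the arm standing open with its lever laid back. The blue repair is visible at top px (331.2,211.9) and side px (285.3,271.8). Next I grasp the lamp.

```bash
python3 - <<'E'
from h import *
np.set_printoptions(precision=4,suppress=True)
c,e=tri((346.6,148.8),(359.7,231.8));r=RA.inv().apply(c-HINGE);print("theta",np.arctan2(r[0],r[2])+.4366)
rep,e=tri((331.2,211.9),(285.3,271.8));print("rep",rep,e,"art rel",RA.inv().apply(rep-HINGE))
RL=R.from_euler('z',YL)
P,Q=tool(RL,LO,1,.26);manip.servo_line(P,vel=.12)
print("f before",manip.current_force())
effector.close(f_grip=35);print("gap",manip.current_finger_gap(),manip.current_gripper_force(),manip.current_force())
P,Q=tool(RL,LO+[0,0,.03],1,.26);manip.servo_line(P,vel=.06)
P,Q=tool(RL,LO+[0,0,.2],1,.26);manip.servo_line(P,vel=.2)
print("lifted",manip.current_finger_gap(),manip.current_gripper_force(),manip.current_force(),manip.current_clock())
lR=lampR(np.radians(20));lO=rep+lR.apply([-.09,0,.031]);st=lO+lR.apply([-.08,0,.06])
P,Q=tool(lR,np.array([st[0],st[1],.26]),1,.26)
try: manip.servo_line(P,Q,vel=.15)
except manip.PlanningError as x: print(x);manip.move_pose(P,Q)
P,Q=tool(lR,st,1,.26)
try: manip.servo_line(P,Q,vel=.12)
except manip.PlanningError as x: print("st",x)
print(manip.current_tool_pos(),P,manip.current_clock(),manip.current_q())
for n in("top","side"):
    im=viewer.get_image(n);cv2.imwrite(f"pics/{n}2.png",im[...,::-1])
t=cv2.imread("pics/top2.png");s=cv2.imread("pics/side2.png")
cv2.imwrite("pics/c2.png",np.hstack([cv2.resize(x,(399,399),interpolation=cv2.INTER_CUBIC) for x in(t[140:280,240:380],s[190:330,210:350])]))
E
```

```text
theta 1.4145555598144672
rep [ 0.5303 -0.1303  0.0737] 0.0003784993425425794 art rel [-0.0745  0.0206 -0.0413]
f before [-0.4051 -0.6091  0.0488]
gap 0.025911959947565434 35.00002920627594 [ 0.3547 -1.217  -0.0035]
lifted 0.025516296413687457 34.99941945075989 [-0.7058  0.76   -2.4094] 16.5333
[ 0.3513 -0.184   0.1023] [ 0.3508 -0.1838  0.1019] 20.55 [-0.0857  0.207   0.4692  2.3235 -0.0274  0.5885 -0.8731]
```

View pics/c2.png

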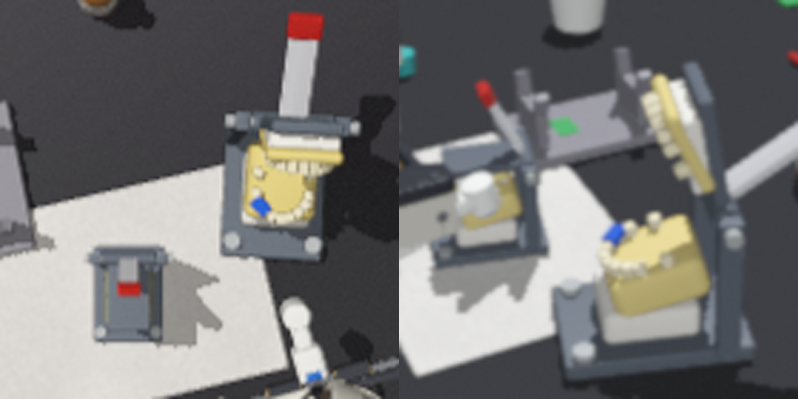

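The picture shows the lamp level in the hand. The centre of its head's top disc is at top px (344.2,249.5) and side px (239.1,255.6). I'll compare that with the prediction before going in.

```bash
cat >> h.py <<'E'
E
python3 - <<'E'
from h import *
np.set_printoptions(precision=4,suppress=True)
lR=lampR(np.radians(20));rep0=np.array([.5303,-.1303,.0737]);st=rep0+lR.apply([-.17,0,.091])
m,e=tri((344.2,249.5),(239.1,255.6));p=st+lR.apply([.09,0,.008])
print("head",m,e,p,"diff in lamp frame",lR.inv().apply(m-p))
rep=plane("top",(331.2,211.9),.0775);print(rep,lR.inv().apply(rep-rep0))
for n,g in (("top",(250,225,345,275)),("side",(225,240,255,275))):
    im=cv2.imread(f"pics/{n}2.png")[...,::-1].copy();x0,y0,x1,y1=g if n=="side" else (330,238,360,262)
    s=im[y0:y1,x0:x1].min(2);ys,xs=np.nonzero(s>190);print(n,xs.mean()+x0,ys.mean()+y0,xs.min()+x0,xs.max()+x0,ys.min()+y0,ys.max()+y0)
E
```

```text
head [ 0.4335 -0.1551  0.1437] 0.0001937177658907334 [ 0.4313 -0.1542  0.15  ] diff in lamp frame [ 0.0003 -0.0009 -0.0067]
[ 0.5304 -0.1299  0.0775] [0.0011 0.     0.0036]
top 337.375 252.21774193548387 330 348 238 261
side 235.57142857142858 254.22619047619048 230 242 240 262
```

```bash
python3 - <<'E'
from h import *
np.set_printoptions(precision=4,suppress=True)
lR=lampR(np.radians(20));rep=np.array([.5304,-.130,.079])
lO=rep+lR.apply([-.09,0,.032])
for d,v in(([-.03,0,.022],.1),([0,0,0],.05)):
    P,Q=tool(lR,lO+lR.apply(d),1,.26);manip.servo_line(P,Q,vel=v);print(manip.current_force(),manip.current_clock())
manip.sleep(.3)
print(manip.current_tool_pos()-P)
for n in("top","side"):
    im=viewer.get_image(n);cv2.imwrite(f"pics/{n}3.png",im[...,::-1])
t=cv2.imread("pics/top3.png");s=cv2.imread("pics/side3.png")
cv2.imwrite("pics/c3.png",np.hstack([cv2.resize(x,(399,399),interpolation=cv2.INTER_CUBIC) for x in(t[160:260,290:390],s[210:310,240:340])]))
manip.sleep(2.8);print(manip.current_clock())
E
```

```text
[-0.8274  0.2602 -2.0533] 21.4083
[ 1.136  -0.4924 -1.4445] 22.3
[-0.0001 -0.0001  0.0001]
25.5
```

View pics/c3.png

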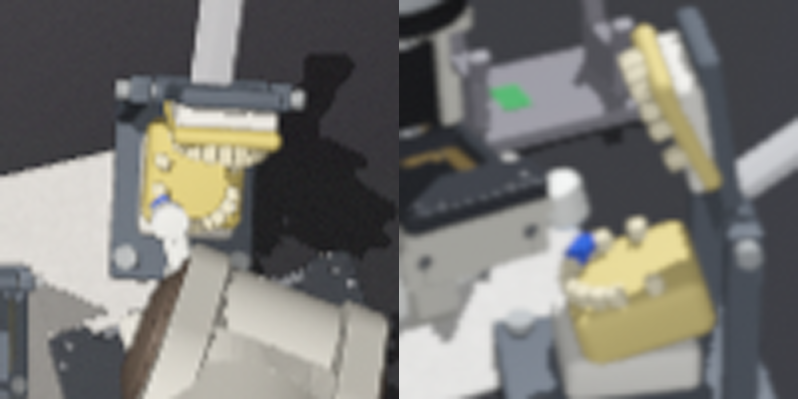

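The lamp's head is over the repair, with the top disc's centre at about top px (332.6,215.1) and side px (281.9,255.9). A sliver of blue shows behind it, so I'll check the offset numerically.

```bash
python3 - <<'E'
from h import *
np.set_printoptions(precision=4,suppress=True)
lR=lampR(np.radians(20))
m,e=tri((332.6,215.1),(281.9,255.9));print(m,e,lR.inv().apply(m-[.5303,-.1303,.0737]))
for y,x,n in((200,300,"top"),):
    im=cv2.imread(f"pics/top3.png")[...,::-1].copy();print([(a,c) for a,c,_ in blobs(im,blue(im),3)])
    g=im[205:224,322:345].min(2);ys,xs=np.nonzero(g>150);print(xs.min()+322,xs.max()+322,ys.min()+205,xs.mean()+322);print(g)
E
```

```text
[ 0.5218 -0.1293  0.1142] 0.0018055630370593797 [ 0.0023 -0.0001  0.0413]
[(np.int32(1189), array([537.3, 285.4])), (np.int32(56), array([188. , 275.3]))]
322 344 205 332.52027027027026
[[111 111 118 158 119 124 134 129 132 134 134 134 134 134 133 134 132 132
  132 133 131 131 130]
 [112 110 124 149 115 125 169 178 179 142 133 134 134 133 132 133 133 132
  133 132 132 132 132]
 [112 111 127 143 113 126 182 196 197 145 111 129 133 132 133 133 132 131
  131 132 132 131 130]
 [112 112 128 132 110 128 168 189 195 142  92 126 133 132 131 133 132 131
  131 130 130 130 130]
 [111 113 130 121 108 128 145 183 135 112 122 126 132 132 133 132 131 131
  130 130 131 130 129]
 [111 111 131 123 113 125 158 111 144 150 151 140 130 131 132 131 131 130
  130 130 129 130 129]
 [112 113 136 123 114 139 139 160 177 197 201 197 164 130 129 131 130 131
  131 130 129 128 122]
 [114 111 138 142 123 141 178 198 213 224 227 226 213 195 149 130 130 130
  130 129 129 131 151]
 [111 113 140 149 127 140 183 221 233 232 231 230 230 226 183 138 131 130
  129 122 115 163 189]
 [113 112 143 191 141 135 205 229 232 232
[... 229 characters left out ...]
127 162 188 136 153]
 [113 111 127 184 206 210 219 228 229 229 228 228 227 226 202 146 127 138
  128 129 156 140 132]
 [112 112 116 143 154 157 170 217 228 229 227 227 226 224 171 135 130 138
  135 135 135 143 145]
 [112 113 112 110 107 106 106 167 189 214 224 222 221 221 180 123 106 109
  111 113 113 116 116]
 [112 112 112 111 113 112 113 101 121 209 228 201 218 225 197 120  72  77
   75  72  75  76  82]
 [143 119 112 113 112 112 112 113 116 210 229 214 225 227 205 138 107 119
  112  97  77  68  69]
 [179 142 116 112 112 112 112 112 111 192 223 230 229 227 214 164 140 142
  135 125 115 101  85]
 [191 176 118 108 112 111 112 112 112 155 216 229 229 227 223 174 155 148
  145 143 138 128 119]]
```

The offset is about 2 mm sideways at a distance of 17 mm, and it was held for 3 s. Now I take the lamp back to the dock.

```bash
python3 - <<'E'
from h import *
np.set_printoptions(precision=4,suppress=True)
lR=lampR(np.radians(20));rep=np.array([.5304,-.130,.079]);lO=rep+lR.apply([-.09,0,.032]);st=lO+lR.apply([-.08,0,.06])
RL=R.from_euler('z',YL)
def go(r,o,v):
    P,Q=tool(r,np.array(o),1,.26);manip.servo_line(P,Q,vel=v)
go(lR,lO+lR.apply([-.03,0,.022]),.06);go(lR,st,.12);go(lR,[st[0],st[1],.26],.15)
go(RL,LO+[0,0,.2],.15);manip.sleep(.3);go(RL,LO+[0,0,.03],.15);go(RL,LO+[0,0,.006],.04)
f0=manip.current_force()
for dz in(.003,.0015,0): go(RL,LO+[0,0,dz],.02);print(dz,manip.current_force()-f0)
manip.sleep(.3);effector.open_jaws();manip.sleep(.2);go(RL,LO+[0,0,.05],.06);go(RL,LO+[0,0,.2],.2)
manip.move_pose([.35,.35,.35],down(YL,1).as_quat())
print(manip.current_clock(),manip.current_finger_gap(),manip.current_force())
for n in("top","side"):
    im=viewer.get_image(n);cv2.imwrite(f"pics/{n}4.png",im[...,::-1]);print(n,[(a,c) for a,c,_ in blobs(im,blue(im),5)],[(a,c) for a,c,_ in blobs(im,red(im))])
t=cv2.imread("pics/top4.png");s=cv2.imread("pics/side4.png")
cv2.imwrite("pics/c4.png",np.hstack([cv2.resize(x,(399,399),interpolation=cv2.INTER_CUBIC) for x in(t[140:260,180:300],s[170:310,230:370])]))
E
```

```text
0.003 [-0.1024  0.6626  0.18  ]
0.0015 [ 1.6096 -0.0562  1.2703]
0 [ 1.2403 -0.207   1.0041]
38.5333 0.09180712617511787 [-0.6021  0.6669 -0.1545]
top [(np.int32(40), array([226.3, 192.6])), (np.int32(26), array([331.3, 211.9])), (np.int32(1188), array([537.3, 285.4])), (np.int32(56), array([188. , 275.3]))] [(np.int32(145), array([225. , 116.4])), (np.int32(100), array([346.6, 148.8])), (np.int32(21), array([285., 241.])), (np.int32(56), array([557.9, 276. ]))]
side [(np.int32(4685), array([121.7,  51.6])), (np.int32(2372), array([41.8, 65.9])), (np.int32(22), array([282.4, 210.5])), (np.int32(37), array([195.6, 216.2])), (np.int32(32), array([285.5, 271.4]))] [(np.int32(72), array([363., 220.])), (np.int32(23), array([239.8, 222.2])), (np.int32(109), array([359.7, 231.7]))]
```

View pics/c4.png

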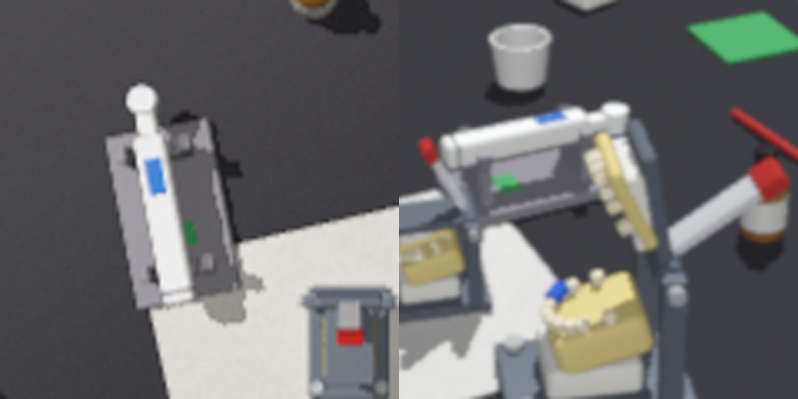

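The lamp lies in the dock as it did at the start. Its label is at top px (226.3,192.6), against (227,192.5) before. The arm is still open, with the red cap unchanged at (346.6,148.8).

```bash
python3 -c "
from bench import manip
print(manip.hand_in(),manip.current_clock())"
```

```text
the job is handed in; nothing more can be done
the job is handed in; nothing more can be done
```

The job is handed in, though it returned no verdict: by my camera estimates the upper arm stands open at about 1.41 rad, the lamp was held about 2 mm off-centre and 17 mm from the repair for 3 s, and it lies back in its dock about 2 mm from where it started.

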